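# Snap a drive cartridge into its dock and tug-test it

## Task

Take the drive cartridge out of the storage stand, put it upright into the drive dock and push it fully home so that it latches. Then tug it straight up with about 11 N for about a second to confirm that the latch holds it, and leave it latched in the dock. Never push or pull on the dock's socket and latch with more than 25 N, and leave the things around where they are.

Things in the scene. Friction and masses are not known exactly. Their poses are not given: they have to be found in the camera images.
- cartridge_center (a point): Centre of the loose drive cartridge, an upright black box 16 (x) x 68 (y) x 100 (z, up) mm, 0.10 to 0.20 kg, 50 mm above its underside; a half turn about z makes no difference. It starts in the storage stand. Grip it across the 16 mm by its ribbed top 30 mm. Its narrow ends taper over the lowest 10 mm (half-width 28 to 34 mm) and have a notch 6 mm deep, 13 to 33 mm above the underside.
- dock: Drive dock: grey block 84 (x) x 124 (y) x 50 mm high, fixed to the cabinet top, with a status strip and vents on its front (-x); origin at the centre of its underside, z up. The well in its top is 19 x 71 mm, long side along y. 60 mm of the cartridge still stands above the dock when it is home.
- dock_mouth (a point): Centre of the mouth of the dock's well, in the dock's top face, 50 mm above its underside and 40 mm above the well's floor. A 6 mm wide 45 degree lead-in runs round the mouth. Sprung latch tongues in both ends of the well stop a cartridge that is only dropped in, 16 to 27 mm above the floor; with 6 to 13 N of push it clicks past them and goes down to the floor.
- socket: The socket, the rubber-mounted floor of the dock's well; origin at the centre of its upper face, 10 mm above the dock's underside. It gives about 1 mm per 9 N up or down. Home, the cartridge's centre is 50 mm above this point. Latched, it has free play upward before the tongues stop it firmly: 2 to 11 mm, different each time.
- stand: Storage stand: grey block 64 (x) x 100 (y) x 34 mm high, fixed; origin at the centre of its underside. Its well is 19 x 71 mm (long side along the stand's y), its floor 6 mm above the underside; the cartridge stands loosely in it.
- mug: Mug, 85 x 118 x 102 mm, bystander; origin at its underside.
- stapler: Stapler, 36 x 128 x 42 mm, bystander; origin at its underside.
- sticky_pad: Pad of sticky notes, 76 x 76 x 17 mm, bystander; origin at its underside.
- tape_roll: Roll of paper tape, 65 mm across, 19 mm high, bystander; origin at its underside.
Not all that is in view belongs to the job. Of the things that look like the part that bears cartridge_center, the middle-sized one is meant.

How it is judged:
On the way, in this order (a step that is already met when the one before it is completed fails the run):
1. the cartridge is pushed home in the socket (z of cartridge_center in the frame of socket below 0.0515 m and horizontal distance between cartridge_center and socket below 0.005 m and angle between cartridge_center's own z axis and vertical below 0.07 rad), for 0.1 s.
2. the latched cartridge is pulled up against the latch with 7 to 16 N for 0.5 s (contact force between cartridge and socket between 7 and 16 N and z of cartridge_center in the frame of socket below 0.063 m and z of socket in the frame of dock above 0.0104 m), for 0.5 s.
At the end, for the whole second after the job is handed in: The cartridge stands latched in the dock's socket, its centre less than 63 mm above the socket floor and within 5 mm of its middle, upright within 0.07 rad, at rest and released (z of cartridge_center in the frame of socket below 0.063 m and horizontal distance between cartridge_center and socket below 0.005 m and angle between cartridge_center's own z axis and vertical below 0.07 rad and linear speed of cartridge below 0.02 m/s); the robot touches nothing.
It fails at once if the socket and its latch are loaded with more than 25 N (contact force between cartridge and socket above 25 N).
It fails at once if a bystander is moved by more than 20 mm (distance of any of mug, stapler, sticky_pad, tape_roll from where it was at the start of the episode above 0.02 m).
It also fails if it takes over 58 s, if anything falls off the work surface, if the arm or the gripper's body presses on something with over 40 N, if the wrist force passes 120 N, or if a joint passes its speed limit or range.

## Robot

A 6-joint arm with a two-finger parallel gripper is mounted at the origin on a cart in front of the work surface, level with it; the furniture and walls round the work are solid. World frame = base frame: x ahead of the robot, y to its left, z up, the work surface at z = 0. Lengths are in m, angles in rad, forces in N, time in s.
With the tool pointing down it reaches from about 0.25 to 0.725 m from the base axis. Payload 4 kg.
Tool frame: the origin (TCP) lies midway between the tips of the shut fingers; the grasp point (between the pads) lies 19 mm behind it; z points along the fingers, y is the direction in which the jaws open and shut (so a half turn about z gives the same grasp; the last joint's range is limited). The gripper opens to 85 mm and grips with 20 to 120 N. Pads are 22 mm wide; open, the fingers measure 114 mm over their backs; the gripper's body (76 mm by 85 mm) begins 54 mm behind the grasp point. The pads swing forward as they close: fully open they stand 13 mm farther back than shut.
Start: joints at [1.242, 0.241, 0.005, 1.335, 0, 1.571], TCP at [0.161, 0.473, 0.231] pointing down, gripper open.
Joint ranges: [-2.72, 2.72], [-1.05, 1.87], [-1.09, 1.28], [-1.99, 2.15], [-1.42, 1.44], [-3.14, 3.14]. Speed limits (rad/s): [2.79, 2.79, 3.14, 3.14, 3.14, 3.14].

## Interface

Orientations are given as a unit quaternion [x, y, z, w].
In Python, from workcell import monitor, cams, order gives the robot as it stands.
- The arm moves only by the tool send_rows, never from a script. Its argument "moves" is a list of rows, each a list of 4 numbers: the shift along the tool's x, y, z as a fraction of full scale, then the turn about the tool's z as a fraction of full scale. A call has 1 to 20 rows; each row shifts and turns the commanded pose from where the row before left it, along the tool's axes as they then stand; what a row does not reach is not made up. Full scale, the value 1, is 100 cm for a shift and 0.1 rad for a turn. A row lasts 1/10 s, in which the tool goes at most 50 mm and 8.59 degrees, less where a joint would pass 70% of its speed; a pose out of reach is approached as far as the arm can. A call with a number of a shift or a turn outside -1 to 1 is refused whole. A call with a gripper value outside its range is refused whole. "claw" is the gripper's target within -1 to 1 (fully open at 1, half-way at 0, shut at -1), set as the call begins (left out, the last holds). The fingers move at their own pace and stop on an object; the grip force is fixed at half the most. Time passes only in rows, so rows that do not move let the fingers close. It gives the time, the measured TCP pose, the force and the opening at its end, in the units of the state.
- monitor.get_obs(): the state, without advancing time (a new reading comes with each control period).
- cams.camera(name): name is "scene" or "side" or "wrist"; returns (picture, depth): 384x512x3 uint8, blue, green, red; 384x512 float32, m along the optical axis (not along the pixel's ray), 0 where there is no reading.
- cams.camera_info(name): a dict with "intrinsics" (3x3 intrinsics, pixels), "T" (4x4, takes a point from camera to world coordinates); the wrist camera has in their place "mount" (4x4, takes a point from camera to tool coordinates, whose origin is the TCP and whose axes are the flange's). Camera axes: x right, y up, looking along -z (the intrinsics and any distortion apply to the point x, -y, -z); pixel columns grow to the right and rows downward; lengths in m; the calibration is good to about 2 mm. A picture is of the moment at which its call begins: read the wrist's pose just before it. camera_info takes no time and is no camera call.
- order.job_done(): hands the job in, once; it reports no verdict.
The state is a dict: "clock": time; "joint_pos": joint angles; "joint_vel": joint speeds; "tau": joint torques, N m; "eef_pos": TCP position; "tool_rot": TCP orientation; "ft_force": force on the tool from outside, world axes, zero at the start; "ft_torque": the same for the moment, N m; "grip_width": finger opening in m.
Only numpy, scipy, OpenCV 4.12 (cv2) and the standard library are available. Lean on these libraries where they do the work, as an engineer would, in place of code of your own. Each camera call takes 0.05 s, during which the arm holds its last target.

## Working session

There is one attempt and no reset: what is moved stays moved. The work goes in short steps, Python scripts to look and compute and a tool call to move; the robot and the scene stay as the last step left them, time stands still between calls to the robot, and variables do not carry over. Pictures are saved under pics/ and viewed, and the job is handed in when it is done.

Besides the shell and the picture viewer there is one more tool, called after "Emit:" as name([rows], argument=value, ...), one row to a line, values as JSON. send_rows: Moves the arm, as the interface text tells. Its arguments: {"type":"object","properties":{"moves":{"type":"array","items":{"type":"array","items":{"type":"number","minimum":-1,"maximum":1}}},"claw":{"type":"number"}},"required":["moves"]}

```bash
ls; mkdir -p pics; python3 - <<'E'
from workcell import monitor, cams, order
import cv2, numpy as np
o=monitor.get_obs()
for k,v in o.items(): print(k,np.round(v,4))
for n in ["scene","side","wrist"]:
    p,d=cams.camera(n); cv2.imwrite(f"pics/{n}0.png",p); np.savez(f"pics/{n}0.npz",p=p,d=d)
    i=cams.camera_info(n); print(n,{k:np.round(v,4).tolist() if not isinstance(v,str) else v for k,v in i.items()})
E
```

```text
pics
clock 0.0
joint_pos [1.242  0.2414 0.0037 1.3352 0.     1.5708]
joint_vel [-0.0023  0.0001 -0.0012  0.0007 -0.0026  0.0017]
tau [-1.00000e-04 -3.72320e+01  2.52408e+01  1.70000e-02 -1.00000e-04
  0.00000e+00]
eef_pos [0.1613 0.4726 0.2304]
tool_rot [ 1.637e-01  9.865e-01 -1.000e-03 -2.000e-04]
ft_force [ 0.0776  0.8847 -0.353 ]
ft_torque [-0.0159 -0.0218  0.0006]
grip_width 0.0851
scene {'intrinsics': [[349.6984, 0.0, 255.6299], [0.0, 349.6984, 195.2553], [0.0, 0.0, 1.0]], 'T': [[0.5557, 0.522, -0.6471, -0.061], [-0.8313, 0.3363, -0.4425, -0.4575], [-0.0134, 0.7838, 0.6208, 0.6206], [0.0, 0.0, 0.0, 1.0]]}
side {'intrinsics': [[433.6273, 0.0, 263.6955], [0.0, 433.6273, 189.3567], [0.0, 0.0, 1.0]], 'T': [[-0.9074, 0.202, -0.3686, 0.0881], [-0.4203, -0.429, 0.7995, 0.8933], [0.0034, 0.8804, 0.4742, 0.6505], [0.0, 0.0, 0.0, 1.0]]}
wrist {'intrinsics': [[272.492, 0.0, 256.121], [0.0, 272.492, 193.9048], [0.0, 0.0, 1.0]], 'mount': [[0.0003, 0.9477, 0.3192, 0.083], [1.0, -0.0002, -0.0005, -0.0002], [-0.0004, 0.3192, -0.9477, -0.1431], [0.0, 0.0, 0.0, 1.0]]}
```

View pics/scene0.png

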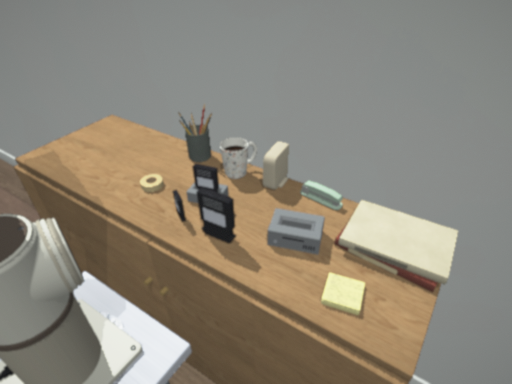

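View pics/side0.png

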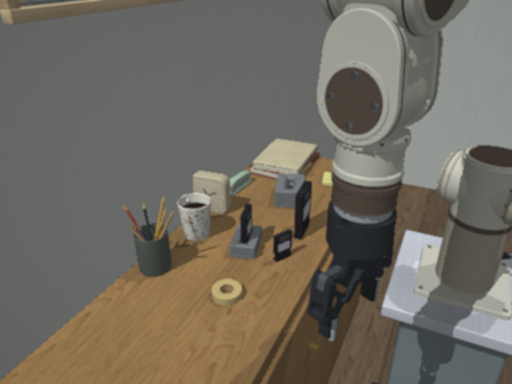

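View pics/wrist0.png

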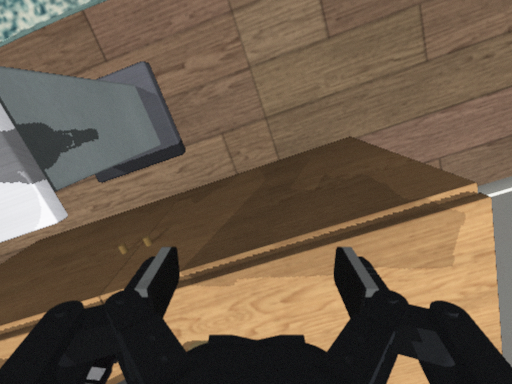

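The scene view shows the dock at (296,230) and the stand with the middle cartridge at (206,183). The large look-alike is at (216,215) and the small one at (179,205). The wrist camera sees only the cabinet edge. I'll zoom in and get point clouds.

```bash
cat > h.py <<'E'
import numpy as np, cv2
from workcell import monitor, cams, order
from scipy.spatial.transform import Rotation as R
def camT(n,obs=None):
    i=cams.camera_info(n); K=np.array(i["intrinsics"])
    if "T" in i: return K,np.array(i["T"])
    o=obs; T=np.eye(4); T[:3,:3]=R.from_quat(o["tool_rot"]).as_matrix(); T[:3,3]=o["eef_pos"]
    return K,T@np.array(i["mount"])
def cloud(d,K,T):
    v,u=np.mgrid[:d.shape[0],:d.shape[1]]
    x=(u-K[0,2])/K[0,0]*d; y=(v-K[1,2])/K[1,1]*d
    return np.stack([x,-y,-d],-1)@T[:3,:3].T+T[:3,3]
def ray(u,v,K,T,z):
    r=T[:3,:3]@np.array([(u-K[0,2])/K[0,0],-(v-K[1,2])/K[1,1],-1]); c=T[:3,3]
    return c+r*(z-c[2])/r[2]
E
python3 - <<'E'
from h import *
for n,c in [("scene",(150,140,350,290)),("side",(210,150,350,300))]:
    p=np.load(f"pics/{n}0.npz")["p"]; x0,y0,x1,y1=c
    q=cv2.resize(p[y0:y1,x0:x1],None,fx=4,fy=4,interpolation=cv2.INTER_CUBIC); cv2.imwrite(f"pics/{n}_z.png",q)
z=np.load("pics/scene0.npz"); K,T=camT("scene"); P=cloud(z["d"],K,T)
# table-check, heightmap topdown
for (u,v) in [(300,260),(120,180),(206,170),(296,215),(275,225),(216,195),(179,195),(296,240)]: print(u,v,P[v,u].round(4))
# top-down map, combine scene and side
K2,T2=camT("side"); P2=cloud(np.load("pics/side0.npz")["d"],K2,T2)
m=np.zeros((600,800,3),np.uint8)
for Q,C in ((P,z["p"]),(P2,np.load("pics/side0.npz")["p"])):
    A=Q.reshape(-1,3); c=C.reshape(-1,3); k=(A[:,2]>0.008)&(A[:,2]<0.2)
    A=A[k]; c=c[k]; u=(400-(A[:,1])*1000).astype(int); v=(800-A[:,0]*1000).astype(int)
    o=np.argsort(A[:,2]); 
    g=(A[:,2]/0.15*255).clip(0,255).astype(np.uint8); col=cv2.applyColorMap(g[:,None],cv2.COLORMAP_JET)[:,0]
    ok=(u>=0)&(u<799)&(v>=0)&(v<599)
    for i in o[ok[o]]: m[v[i]:v[i]+2,u[i]:u[i]+2]=col[i]
for x in np.arange(0.2,0.81,0.1): cv2.putText(m,f"x{x:.1f}",(0,int(800-x*1000)),0,.4,(255,255,255))
for y in np.arange(-.3,.41,.1): cv2.putText(m,f"y{y:.1f}",(int(400-y*1000),595),0,.4,(255,255,255))
cv2.imwrite("pics/top.png",m)
E
```

```text
300 260 [ 0.4415 -0.2352 -0.0006]
120 180 [4.237e-01 3.740e-01 4.000e-04]
206 170 [0.4985 0.0824 0.1014]
296 215 [ 0.5219 -0.1775  0.0507]
275 225 [ 0.465  -0.152   0.0491]
216 195 [ 0.3991 -0.0348  0.1335]
179 195 [0.4044 0.0957 0.0741]
296 240 [ 0.4605 -0.2119  0.0358]
```

View pics/scene_z.png

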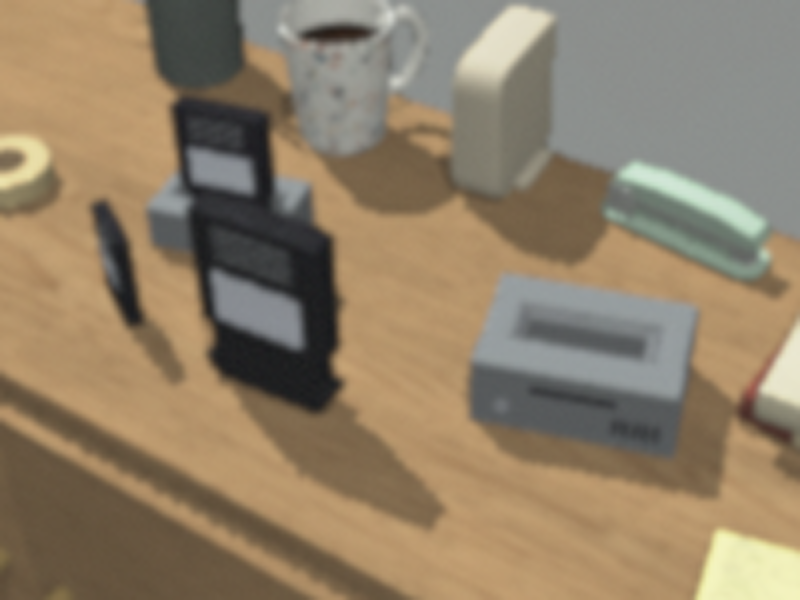

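View pics/side_z.png

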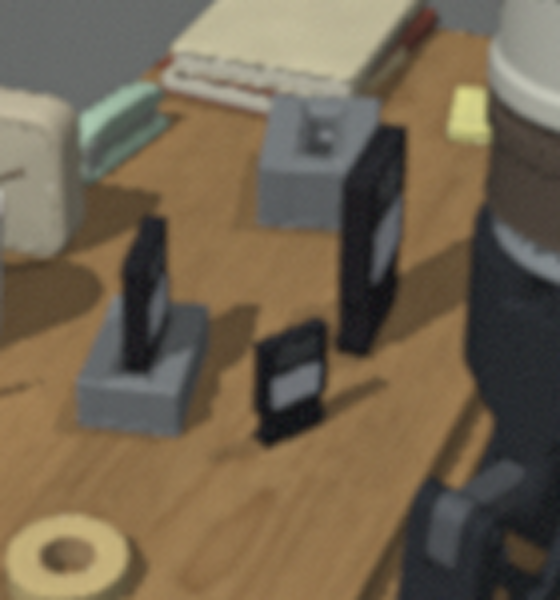

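View pics/top.png

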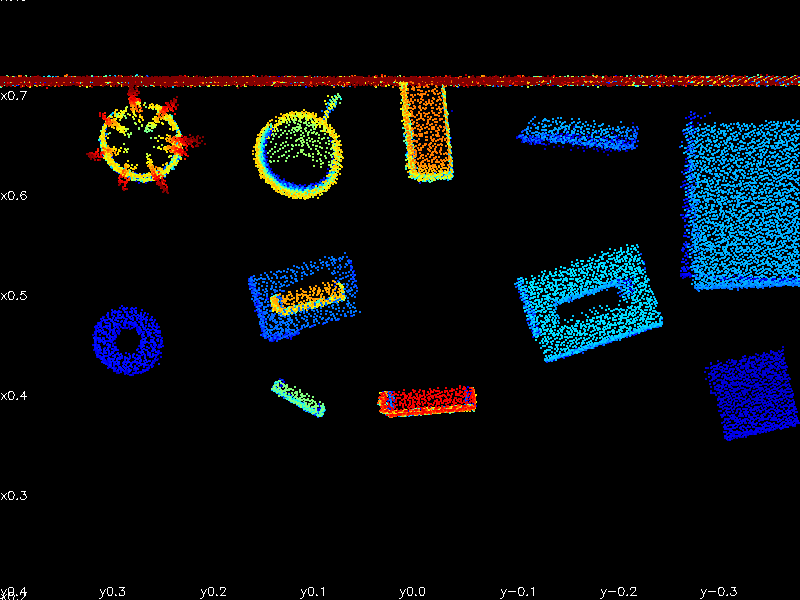

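Zoomed views: the middle-sized cartridge (about 106 mm top) stands in the stand and is the target. The free one at the left is about 75 mm tall and the front one about 135 mm. The corridor at x≈0.5 from stand to dock is clear. Next I fit rectangles.

```bash
cat >> h.py <<'E'
def rect(A):
    r=cv2.minAreaRect((A[:,:2]*1000).astype(np.float32)); b=cv2.boxPoints(r)
    e=[b[1]-b[0],b[2]-b[1]]; e=max(e,key=np.linalg.norm); L=np.linalg.norm(e)
    ang=np.degrees(np.arctan2(e[1],e[0]))%180  # direction of long axis in world
    return np.round(np.array(r[0]),1),np.round(sorted(r[1]),1),round(ang,1),len(A)
def hrange(P,x0,x1,y0,y1,z0,z1):
    A=P.reshape(-1,3); return A[(A[:,0]>x0)&(A[:,0]<x1)&(A[:,1]>y0)&(A[:,1]<y1)&(A[:,2]>z0)&(A[:,2]<z1)]
E
python3 - <<'E'
from h import *
for n in ("scene","side"):
    z=np.load(f"pics/{n}0.npz"); K,T=camT(n); P=cloud(z["d"],K,T)
    A=hrange(P,.42,.56,-.26,-.09,.046,.056); print(n,"dock",rect(A),np.median(A[:,2]))
    A=hrange(P,.43,.56,.04,.18,.029,.039); print(n,"stand",rect(A),np.median(A[:,2]))
    A=hrange(P,.44,.56,.05,.16,.102,.115); print(n,"cart top",rect(A),np.median(A[:,2]))
    A=hrange(P,.44,.56,.05,.16,.045,.115); print(n,"cart all",rect(A),A[:,2].max())
    A=hrange(P,.35,.45,-.1,.05,.02,.2); print(n,"large",rect(A),A[:,2].max())
    A=hrange(P,.35,.45,.06,.16,.02,.2); print(n,"small",rect(A),A[:,2].max())
o=monitor.get_obs(); print(R.from_quat(o["tool_rot"]).as_matrix().round(3), o["clock"])
E
```

```text
scene dock (array([ 497.6, -190.9]), array([ 85.7, 124. ]), np.float32(108.1), 1071) 0.04981430940845666
scene stand (array([501.3,  90.8]), array([ 53.5, 106.2]), np.float32(113.6), 157) 0.033658318807983645
scene cart top (array([501.3,  89.9]), array([18.3, 67.1]), np.float32(104.1), 113) 0.10584559245239322
scene cart all (array([500.8,  90. ]), array([19.2, 68.4]), np.float32(103.9), 539) 0.10884366660287181
scene large (array([398. , -30.5]), array([24.1, 90.8]), np.float32(94.1), 1413) 0.13417904793195923
scene small (array([399.8,  99.6]), array([12.2, 51.9]), np.float32(61.6), 180) 0.07643411820499513
side dock (array([ 500.7, -188.2]), array([ 83.4, 128.2]), np.float32(107.9), 449) 0.05184665007990319
side stand (array([504.5,  96.9]), array([ 64. , 101.9]), np.float32(104.3), 463) 0.03552952020810407
side cart top (array([504.2,  95.2]), array([16.4, 69.3]), np.float32(104.6), 117) 0.10753059909044194
side cart all (array([504. ,  95.3]), array([16.9, 69.5]), np.float32(104.4), 357) 0.11102089671646032
side large (array([401. , -24.6]), array([22. , 94.7]), np.float32(94.7), 724) 0.13640758682162935
side small (array([403.7, 103.6]), array([16. , 51.7]), np.float32(60.6), 409) 0.07885491826610957
[[-0.946  0.323 -0.001]
 [ 0.323  0.946 -0.002]
 [-0.    -0.002 -1.   ]] 0.15
```

```bash
cat >> h.py <<'E'
def plan(tx,ty,tz,yawdeg=None,n=None,pick=True):
    """rows (tool axes, fractions) to go straight to world target; yawdeg = world angle of tool y axis"""
    o=monitor.get_obs(); M=R.from_quat(o["tool_rot"]).as_matrix(); p=np.array(o["eef_pos"])
    d=np.array([tx,ty,tz])-p
    a=np.arctan2(M[1,1],M[0,1]); t=0 if yawdeg is None else -(((np.radians(yawdeg)-a)+np.pi)%(2*np.pi)-np.pi)
    if n is None: n=int(np.ceil(max(np.linalg.norm(d)/0.04,abs(t)/0.1,1)))
    print("p",p.round(4),"d",d.round(4),"yaw",np.degrees(a).round(2),"turn",round(t,4),"n",n,"F",np.round(o["ft_force"],2),"w",round(o["grip_width"],4),"t",round(o["clock"],2))
    rows=[]
    for k in range(n):
        v=M.T@(d/n); rows.append([round(float(x),4) for x in v]+[round(t/n/0.1,3)])
        M=M@R.from_rotvec([0,0,t/n]).as_matrix()
    print(rows)
E
python3 -c "
from h import *
plan(.5025,.0925,.25,14.3,n=14)"
```

```text
p [0.1613 0.4728 0.2306] d [ 0.3412 -0.3803  0.0194] yaw 71.16 turn 0.9925 n 14 F [-0.03  0.56 -0.42] w 0.0857 t 0.15
[[-0.0318, -0.0178, -0.0014, np.float64(0.709)], [-0.033, -0.0155, -0.0014, np.float64(0.709)], [-0.034, -0.0132, -0.0014, np.float64(0.709)], [-0.0349, -0.0107, -0.0014, np.float64(0.709)], [-0.0356, -0.0082, -0.0014, np.float64(0.709)], [-0.036, -0.0057, -0.0014, np.float64(0.709)], [-0.0364, -0.0031, -0.0014, np.float64(0.709)], [-0.0365, -0.0005, -0.0014, np.float64(0.709)], [-0.0364, 0.0021, -0.0014, np.float64(0.709)], [-0.0362, 0.0046, -0.0014, np.float64(0.709)], [-0.0358, 0.0072, -0.0014, np.float64(0.709)], [-0.0352, 0.0097, -0.0014, np.float64(0.709)], [-0.0344, 0.0122, -0.0014, np.float64(0.709)], [-0.0335, 0.0146, -0.0014, np.float64(0.709)]]
```

Emit:
send_rows([
  [-0.032,-0.018,-0.0014,0.71],
  [-0.033,-0.0155,-0.0014,0.71],
  [-0.034,-0.013,-0.0014,0.71],
  [-0.035,-0.0107,-0.0014,0.71],
  [-0.0356,-0.0082,-0.0014,0.71],
  [-0.036,-0.0057,-0.0014,0.71],
  [-0.0364,-0.003,-0.0014,0.71],
  [-0.0365,-0.0005,-0.0014,0.71],
  [-0.0364,0.002,-0.0014,0.71],
  [-0.0362,0.0046,-0.0014,0.71],
  [-0.0358,0.0072,-0.0014,0.71],
  [-0.0352,0.0097,-0.0014,0.71],
  [-0.0344,0.0122,-0.0014,0.71],
  [-0.0335,0.0146,-0.0014,0.71],
  [0,0,0,0],
  [0,0,0,0],
])

```text
clock: 1.75
eef_pos: [0.5026, 0.092, 0.2503]
tool_rot: [0.615, 0.789, -0.0, -0.001]
ft_force: [0.1, 0.3, -0.5]
grip_width: 0.0856
```

```bash
cat > look.py <<'E'
from h import *
import sys
tag=sys.argv[1]; o=monitor.get_obs(); p,d=cams.camera("wrist"); cv2.imwrite(f"pics/{tag}.png",p)
np.savez(f"pics/{tag}.npz",p=p,d=d,rot=o["tool_rot"],pos=o["eef_pos"])
M=R.from_quat(o["tool_rot"]).as_matrix()
print(np.round(o["eef_pos"],4),"yaw",np.degrees(np.arctan2(M[1,1],M[0,1])).round(2),M[:,2].round(4),"F",np.round(o["ft_force"],2),"w",o["grip_width"],"t",o["clock"])
E
python3 look.py w1; python3 - <<'E'
from h import *
z=np.load("pics/w1.npz"); K,T=camT("wrist",dict(tool_rot=z["rot"],eef_pos=z["pos"])); P=cloud(z["d"],K,T)
A=hrange(P,.43,.56,.04,.18,.029,.039); print("stand",rect(A),np.median(A[:,2]))
A=hrange(P,.44,.56,.05,.16,.102,.115); print("cart top",rect(A),np.median(A[:,2]))
A=hrange(P,.42,.56,-.26,-.09,.046,.056); print("dock",rect(A) if len(A) else 0)
E
```

```text
[0.5026 0.092  0.2503] yaw 14.13 [-1.6e-03  1.0e-04 -1.0e+00] F [ 0.08  0.27 -0.52] w 0.08561206096936363 t 1.75
stand (array([504.4,  93.9]), array([64.1, 99.2]), np.float32(104.2), 2515) 0.033984175680948525
cart top (array([503.4,  93.1]), array([15.6, 66.9]), np.float32(104.8), 873) 0.10622218210653461
dock (array([ 494.3, -171.3]), array([83.3, 88.3]), np.float32(107.8), 1645)
```

View pics/w1.png

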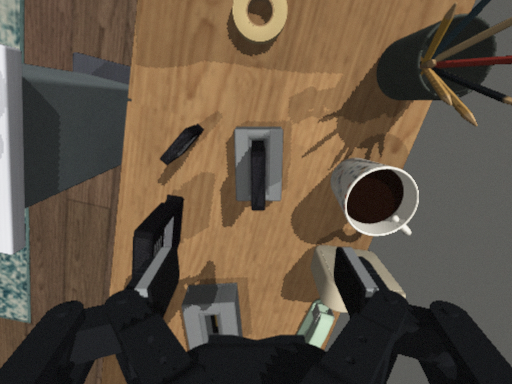

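```bash
python3 -c "
from h import *
plan(.5034,.0931,.07,14.5,n=6)"
```

```text
p [0.5022 0.0927 0.2504] d [ 0.0012  0.0004 -0.1804] yaw 14.22 turn -0.005 n 6 F [-0.69  0.28 -0.16] w 0.0855 t 1.8
[[-0.0, 0.0003, 0.0301, np.float64(-0.008)], [-0.0, 0.0003, 0.0301, np.float64(-0.008)], [-0.0, 0.0003, 0.0301, np.float64(-0.008)], [-0.0, 0.0003, 0.0301, np.float64(-0.008)], [-0.0, 0.0003, 0.0301, np.float64(-0.008)], [-0.0, 0.0003, 0.0301, np.float64(-0.008)]]
```

Emit:
send_rows([
  [0,0.0002,0.03,-0.008],
  [0,0.0002,0.03,-0.008],
  [0,0.0002,0.03,-0.008],
  [0,0.0002,0.03,-0.008],
  [0,0.0002,0.03,-0.008],
  [0,0.0002,0.03,-0.008],
  [0,0,0,0],
])

```text
clock: 2.5
eef_pos: [0.4993, 0.0935, 0.0672]
tool_rot: [0.611, 0.791, -0.003, -0.003]
ft_force: [-0.8, -0.6, -0.0]
grip_width: 0.0857
```

```bash
python3 look.py w2
```

```text
[0.4993 0.0935 0.0672] yaw 14.63 [-0.0091 -0.0014 -1.    ] F [-0.83 -0.59 -0.02] w 0.08569313420014218 t 2.5
```

View pics/w2.png

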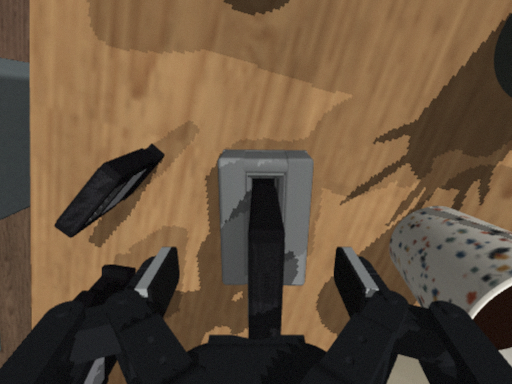

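The fingers straddle the cartridge: its top is at column ~266, and the pads are at ~160 and ~355. The pose is still settling, so I wait a few rows.

Emit:
send_rows([
  [0,0,0,0],
  [0,0,0,0],
])

```text
clock: 2.75
eef_pos: [0.5053, 0.0936, 0.0729]
tool_rot: [0.612, 0.791, 0.001, 0.001]
ft_force: [-0.1, 0.2, 0.3]
grip_width: 0.0852
```

```bash
python3 -c "
from h import *
plan(.5034,.0931,.07,14.5,n=1)"
```

```text
p [0.5053 0.0936 0.0729] d [-0.0019 -0.0005 -0.0029] yaw 14.53 turn 0.0006 n 1 F [-0.15  0.21  0.32] w 0.0852 t 2.75
[[-0.0, -0.002, 0.0029, np.float64(0.006)]]
```

Emit:
send_rows([
  [0,0,0,0],
  [0,0,0,0],
  [0,0,0,0],
  [0,0,0,0],
])

```text
clock: 3.15
eef_pos: [0.504, 0.0929, 0.0712]
tool_rot: [0.612, 0.791, 0.0, 0.0]
ft_force: [0.3, 0.3, -0.2]
grip_width: 0.0853
```

```bash
python3 -c "
from h import *
plan(.5034,.0931,.07,14.5,n=1)"
```

```text
p [0.504  0.0929 0.0712] d [-0.0006  0.0002 -0.0012] yaw 14.47 turn -0.0004 n 1 F [ 0.25  0.33 -0.18] w 0.0853 t 3.15
[[0.0004, -0.0006, 0.0012, np.float64(-0.004)]]
```

Emit:
send_rows([
  [0,-0.0005,0,0],
  [0,0,0,0],
  [0,0,0,0],
  [0,0,0,0],
  [0,0,0,0],
  [0,0,0,0],
  [0,0,0,0],
  [0,0,0,0],
  [0,0,0,0],
  [0,0,0,0],
], claw=-1)

```text
clock: 4.15
eef_pos: [0.5035, 0.0928, 0.071]
tool_rot: [0.612, 0.791, 0.0, 0.0]
ft_force: [-0.0, -0.6, 1.1]
grip_width: 0.0149
```

```bash
python3 look.py w3
```

```text
[0.5035 0.0928 0.071 ] yaw 14.49 [ 2.e-04  0.e+00 -1.e+00] F [-0.02 -0.56  1.12] w 0.014897245651010237 t 4.15
```

View pics/w3.png

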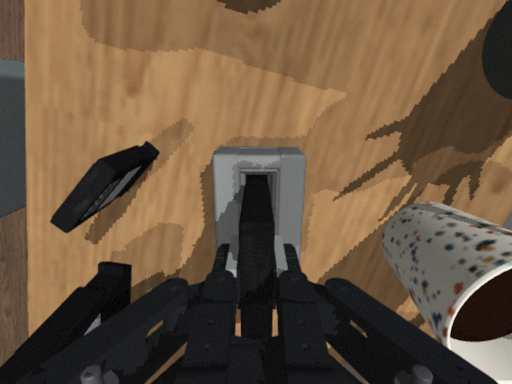

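The cartridge is gripped centrally: opening 15 mm, cartridge at column ~257 between the pads. I lift it with a soft ramp.

Emit:
send_rows([
  [0,0,-0.002,0],
  [0,0,-0.004,0],
  [0,0,-0.008,0],
  [0,0,-0.014,0],
  [0,0,-0.018,0],
  [0,0,-0.018,0],
  [0,0,-0.016,0],
  [0,0,-0.012,0],
  [0,0,-0.006,0],
  [0,0,-0.002,0],
  [0,0,0,0],
])

```text
clock: 5.3
eef_pos: [0.5032, 0.0928, 0.1707]
tool_rot: [0.612, 0.791, -0.0, -0.0]
ft_force: [0.1, 0.0, -1.2]
grip_width: 0.0153
```

```bash
python3 -c "
from h import *
plan(.4985,-.1895,.171,18.0,n=10)"
```

```text
p [0.5032 0.0928 0.1707] d [-0.0047 -0.2823  0.0003] yaw 14.48 turn -0.0614 n 10 F [ 0.12  0.03 -1.18] w 0.0153 t 5.3
[[-0.0272, -0.0075, -0.0, np.float64(-0.061)], [-0.0272, -0.0077, -0.0, np.float64(-0.061)], [-0.0271, -0.0078, -0.0, np.float64(-0.061)], [-0.0271, -0.008, -0.0, np.float64(-0.061)], [-0.027, -0.0082, -0.0, np.float64(-0.061)], [-0.027, -0.0083, -0.0, np.float64(-0.061)], [-0.0269, -0.0085, -0.0, np.float64(-0.061)], [-0.0269, -0.0087, -0.0, np.float64(-0.061)], [-0.0268, -0.0088, -0.0, np.float64(-0.061)], [-0.0268, -0.009, -0.0, np.float64(-0.061)]]
```

Emit:
send_rows([
  [-0.008,-0.0025,0,-0.02],
  [-0.0165,-0.005,0,-0.04],
  [-0.0275,-0.0083,0,-0.06],
  [-0.033,-0.01,0,-0.075],
  [-0.033,-0.01,0,-0.075],
  [-0.033,-0.01,0,-0.075],
  [-0.033,-0.01,0,-0.075],
  [-0.033,-0.01,0,-0.075],
  [-0.0275,-0.0083,0,-0.06],
  [-0.0165,-0.005,0,-0.04],
  [-0.008,-0.0025,0,-0.02],
  [0,0,0,0],
  [0,0,0,0],
  [0,0,0,0],
  [0,0,0,0],
])

```text
clock: 6.8
eef_pos: [0.4995, -0.1872, 0.1709]
tool_rot: [0.587, 0.81, 0.0, -0.0]
ft_force: [-0.1, -0.6, -1.4]
grip_width: 0.0151
```

```bash
python3 - <<'E'
from h import *
plan(.4998,-.1886,.171,18.0,n=1)
for n in ("scene","side"):
    p,d=cams.camera(n); cv2.imwrite(f"pics/{n}1.png",p); K,T=camT(n); P=cloud(d,K,T); np.savez(f"pics/{n}1.npz",p=p,d=d)
    A=hrange(P,.42,.56,-.26,-.12,.120,.165); print(n,"cart low",rect(A), A[:,2].min())
    A=hrange(P,.42,.56,-.26,-.11,.095,.165); print(n,"cart zmin",np.percentile(A[:,2],[0,1,5]))
    A=hrange(P,.42,.56,-.27,-.09,.046,.056); print(n,"dock",rect(A))
plan(.4998,-.1886,.171,18.0,n=1)
for n,c in [("scene",(220,110,370,270)),("side",(230,110,350,240))]:
    p=np.load(f"pics/{n}1.npz")["p"]; x0,y0,x1,y1=c
    cv2.imwrite(f"pics/{n}_z1.png",cv2.resize(p[y0:y1,x0:x1],None,fx=3.7,fy=3.7,interpolation=cv2.INTER_CUBIC))
E
```

```text
p [ 0.4995 -0.1872  0.1709] d [ 0.0003 -0.0014  0.0001] yaw 18.1 turn 0.0017 n 1 F [-0.11 -0.6  -1.37] w 0.0151 t 6.8
[[-0.0014, -0.0001, -0.0001, np.float64(0.017)]]
scene cart low (array([ 491.6, -192.6]), array([15.4, 68.9]), np.float32(118.4), 455) 0.12001996192681119
scene cart zmin [0.10559818 0.10701051 0.11018428]
scene dock (array([ 498.6, -190.7]), array([ 88.1, 123.8]), np.float32(108.1), 1081)
side cart low (array([ 495.7, -172.4]), array([15.6, 46.8]), np.float32(103.0), 93) 0.12019561758438146
side cart zmin [0.11062712 0.11101796 0.11247846]
side dock (array([ 500.7, -187.8]), array([ 83.2, 133. ]), np.float32(107.3), 448)
p [ 0.4996 -0.1875  0.171 ] d [ 0.0002 -0.0011 -0.    ] yaw 18.08 turn 0.0015 n 1 F [ 0.14  0.22 -1.49] w 0.0151 t 6.9
[[-0.0011, -0.0001, 0.0, np.float64(0.015)]]
```

View pics/scene_z1.png

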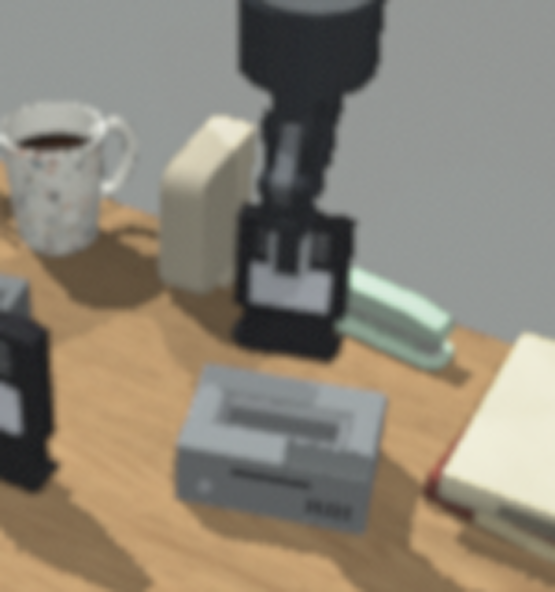

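View pics/side_z1.png

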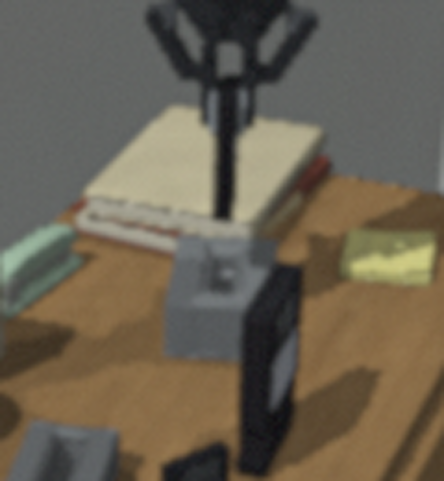

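```bash
python3 - <<'E'
from h import *
z=np.load("pics/scene1.npz"); K,T=camT("scene"); P=cloud(z["d"],K,T)
a=np.radians(108.0); L=np.array([np.cos(a),np.sin(a)]); N=np.array([np.cos(a-np.pi/2),np.sin(a-np.pi/2)])
for nm,A in (("cart",hrange(P,.42,.56,-.26,-.12,.108,.160)),("dock",hrange(P,.42,.56,-.27,-.09,.046,.056))):
    l=A[:,:2]@L; n=A[:,:2]@N; 
    print(nm,"L",np.percentile(l,[0,1,99,100]).round(4),"mid",((np.percentile(l,1)+np.percentile(l,99))/2).round(4),"N",np.percentile(n,[1,10,25,50,75,99]).round(4), "face yaw slope",np.polyfit(l,n,1)[0].round(3))
n=np.array([.4996,-.1875]); print("tcp L,N",n@L,n@N); d=np.array([.4998,-.1886]); print("dock est",d@L,d@N)
E
```

```text
cart L [-0.3676 -0.3671 -0.3011 -0.3   ] mid -0.3341 N [0.4057 0.4066 0.4073 0.408  0.4088 0.4193] face yaw slope -0.012
dock L [-0.3974 -0.3962 -0.2755 -0.2736] mid -0.3358 N [0.3723 0.3759 0.3855 0.4078 0.4352 0.455 ] face yaw slope -0.008
tcp L,N -0.332707987195065 0.41720714909575607
dock est -0.33381595276186465 0.41705744170520265
```

Scene view: the cartridge hangs over the dock with its bottom edge at z≈0.106, which puts it at TCP−0.065. The side view shows it upright and in line with the well. I shift 1 mm and descend to the mouth.

Emit:
send_rows([
  [-0.001,0,0.003,0.01],
  [0,0,0.006,0],
  [0,0,0.01,0],
  [0,0,0.01,0],
  [0,0,0.01,0],
  [0,0,0.006,0],
  [0,0,0.004,0],
  [0,0,0.002,0],
  [0,0,0.001,0],
  [0,0,0,0],
  [0,0,0,0],
])

```text
clock: 8.0
eef_pos: [0.5, -0.1893, 0.1193]
tool_rot: [0.588, 0.809, 0.0, 0.0]
ft_force: [-0.5, 0.1, -1.6]
grip_width: 0.015
```

```bash
python3 -c "
from h import *
plan(.4998,-.1886,.119,18.0,n=1)"
```

```text
p [ 0.5    -0.1893  0.1193] d [-0.0002  0.0007 -0.0003] yaw 17.95 turn -0.0009 n 1 F [-0.47  0.06 -1.61] w 0.015 t 8.0
[[0.0007, -0.0, 0.0003, np.float64(-0.009)]]
```

Bottom at ~0.054, free of contact. I continue slowly to about 10 mm into the well.

Emit:
send_rows([
  [0.0005,0,0.001,0],
  [0,0,0.001,0],
  [0,0,0.001,0],
  [0,0,0.001,0],
  [0,0,0.001,0],
  [0,0,0.001,0],
  [0,0,0,0],
])

```text
clock: 8.7
eef_pos: [0.4994, -0.1886, 0.1127]
tool_rot: [0.588, 0.809, -0.0, -0.0]
ft_force: [-0.4, 0.1, -1.8]
grip_width: 0.0155
```

Emit:
send_rows([
  [0,0,0.001,0],
  [0,0,0.001,0],
  [0,0,0.001,0],
  [0,0,0.001,0],
  [0,0,0,0],
])

```text
clock: 9.2
eef_pos: [0.4995, -0.1887, 0.1087]
tool_rot: [0.588, 0.809, -0.0, -0.0]
ft_force: [-0.7, 0.7, -1.4]
grip_width: 0.0153
```

Emit:
send_rows([
  [0,0,0.001,0],
  [0,0,0.001,0],
  [0,0,0.001,0],
  [0,0,0,0],
])

```text
clock: 9.6
eef_pos: [0.4995, -0.1887, 0.1057]
tool_rot: [0.588, 0.809, -0.0, -0.0]
ft_force: [0.7, -0.5, -0.9]
grip_width: 0.0151
```

Emit:
send_rows([
  [0,0,0.001,0],
  [0,0,0.001,0],
  [0,0,0.001,0],
  [0,0,0,0],
])

```text
clock: 10.0
eef_pos: [0.4995, -0.1886, 0.1027]
tool_rot: [0.588, 0.809, -0.0, -0.0]
ft_force: [-0.4, 0.5, -2.6]
grip_width: 0.0152
```

Emit:
send_rows([
  [0,0,0.001,0],
  [0,0,0.001,0],
  [0,0,0.001,0],
  [0,0,0,0],
])

```text
clock: 10.4
eef_pos: [0.4995, -0.1886, 0.0997]
tool_rot: [0.588, 0.809, -0.0, -0.0]
ft_force: [-0.3, -0.3, -2.0]
grip_width: 0.0147
```

Emit:
send_rows([
  [0,0,0.001,0],
  [0,0,0.001,0],
  [0,0,0,0],
])

```text
clock: 10.7
eef_pos: [0.4995, -0.1886, 0.0977]
tool_rot: [0.588, 0.809, -0.0, -0.0]
ft_force: [0.0, 0.7, -1.4]
grip_width: 0.0153
```

Emit:
send_rows([
  [0,0,0.001,0],
  [0,0,0.001,0],
  [0,0,0,0],
])

```text
clock: 11.0
eef_pos: [0.4995, -0.1886, 0.0957]
tool_rot: [0.588, 0.809, -0.0, -0.0]
ft_force: [-0.4, -0.3, -1.2]
grip_width: 0.0149
```

Emit:
send_rows([
  [0,0,0.001,0],
  [0,0,0.001,0],
  [0,0,0,0],
])

```text
clock: 11.3
eef_pos: [0.4995, -0.1886, 0.0937]
tool_rot: [0.588, 0.809, -0.0, -0.0]
ft_force: [0.1, 0.2, -1.2]
grip_width: 0.0151
```

Emit:
send_rows([
  [0,0,0.001,0],
  [0,0,0.001,0],
  [0,0,0,0],
])

```text
clock: 11.6
eef_pos: [0.4997, -0.1888, 0.0919]
tool_rot: [0.588, 0.809, -0.0, 0.0]
ft_force: [-0.4, -0.3, -1.6]
grip_width: 0.0151
```

Emit:
send_rows([
  [0,0,0.001,0],
  [0,0,0.001,0],
  [0,0,0,0],
])

```text
clock: 11.9
eef_pos: [0.4998, -0.1888, 0.0901]
tool_rot: [0.588, 0.809, 0.0, 0.0]
ft_force: [0.8, 0.0, -0.7]
grip_width: 0.0154
```

Emit:
send_rows([
  [0,0,0.001,0],
  [0,0,0,0],
])

```text
clock: 12.1
eef_pos: [0.4999, -0.1888, 0.0891]
tool_rot: [0.588, 0.809, 0.0, 0.0]
ft_force: [0.1, -0.3, 2.4]
grip_width: 0.0152
```

Emit:
send_rows([
  [0,0,0.001,0],
  [0,0,0,0],
])

```text
clock: 12.3
eef_pos: [0.4999, -0.1887, 0.0881]
tool_rot: [0.588, 0.809, 0.0, 0.0]
ft_force: [0.5, -0.7, 2.5]
grip_width: 0.0148
```

Emit:
send_rows([
  [0,0,0.001,0],
  [0,0,0,0],
])

```text
clock: 12.5
eef_pos: [0.4999, -0.1887, 0.0871]
tool_rot: [0.588, 0.809, 0.0, 0.0]
ft_force: [0.8, -0.2, 2.9]
grip_width: 0.0147
```

Emit:
send_rows([
  [0,0,0.001,0],
  [0,0,0,0],
])

```text
clock: 12.7
eef_pos: [0.4999, -0.1888, 0.0861]
tool_rot: [0.588, 0.809, 0.0, 0.0]
ft_force: [1.0, -0.7, 4.0]
grip_width: 0.0147
```

Emit:
send_rows([
  [0,0,0.001,0],
  [0,0,0,0],
])

```text
clock: 12.9
eef_pos: [0.4998, -0.1887, 0.0851]
tool_rot: [0.588, 0.809, 0.0, 0.0]
ft_force: [0.7, -0.8, 5.1]
grip_width: 0.0151
```

Emit:
send_rows([
  [0,0,0.001,0],
  [0,0,0,0],
])

```text
clock: 13.1
eef_pos: [0.4998, -0.1888, 0.0841]
tool_rot: [0.588, 0.809, 0.0, 0.0]
ft_force: [0.3, -0.8, 5.1]
grip_width: 0.0146
```

Emit:
send_rows([
  [0,0,0.001,0],
  [0,0,0,0],
])

```text
clock: 13.3
eef_pos: [0.4994, -0.1885, 0.0825]
tool_rot: [0.588, 0.809, -0.0, -0.0]
ft_force: [1.5, 0.1, 1.7]
grip_width: 0.0152
```

Emit:
send_rows([
  [0,0,0.001,0],
  [0,0,0,0],
])

```text
clock: 13.5
eef_pos: [0.4992, -0.1886, 0.0813]
tool_rot: [0.588, 0.809, -0.0, -0.001]
ft_force: [0.3, -0.7, 0.4]
grip_width: 0.0152
```

Emit:
send_rows([
  [0,0,0.001,0],
  [0,0,0,0],
])

```text
clock: 13.7
eef_pos: [0.4992, -0.1886, 0.0805]
tool_rot: [0.588, 0.809, -0.0, -0.0]
ft_force: [1.0, -1.3, 0.5]
grip_width: 0.0153
```

Emit:
send_rows([
  [0,0,0.001,0],
  [0,0,0,0],
])

```text
clock: 13.9
eef_pos: [0.4993, -0.1887, 0.0797]
tool_rot: [0.588, 0.809, -0.0, -0.0]
ft_force: [-0.2, -0.9, 1.0]
grip_width: 0.0151
```

Emit:
send_rows([
  [0,0,0.001,0],
  [0,0,0,0],
])

```text
clock: 14.1
eef_pos: [0.4994, -0.1887, 0.0788]
tool_rot: [0.588, 0.809, -0.0, -0.0]
ft_force: [-0.2, -0.3, 0.7]
grip_width: 0.0149
```

Emit:
send_rows([
  [0,0,0.001,0],
  [0,0,0,0],
])

```text
clock: 14.3
eef_pos: [0.4995, -0.1887, 0.0778]
tool_rot: [0.588, 0.809, -0.0, -0.0]
ft_force: [0.6, -0.8, -0.4]
grip_width: 0.0151
```

Emit:
send_rows([
  [0,0,0.001,0],
  [0,0,0,0],
])

```text
clock: 14.5
eef_pos: [0.4992, -0.1884, 0.0764]
tool_rot: [0.588, 0.809, 0.0, -0.001]
ft_force: [0.1, 0.3, -1.0]
grip_width: 0.0153
```

Emit:
send_rows([
  [0,0,0.001,0],
  [0,0,0,0],
])

```text
clock: 14.7
eef_pos: [0.4992, -0.1884, 0.0754]
tool_rot: [0.588, 0.809, -0.0, -0.001]
ft_force: [-0.5, -0.6, -1.0]
grip_width: 0.0146
```

Emit:
send_rows([
  [0,0,0.0005,0],
  [0,0,0,0],
])

```text
clock: 14.9
eef_pos: [0.4995, -0.1886, 0.0752]
tool_rot: [0.588, 0.809, -0.0, -0.0]
ft_force: [-0.2, 0.2, -1.2]
grip_width: 0.0152
```

Emit:
send_rows([
  [0,0,0.0005,0],
  [0,0,0,0],
])

```text
clock: 15.1
eef_pos: [0.4996, -0.1887, 0.0749]
tool_rot: [0.588, 0.809, 0.0, -0.0]
ft_force: [-0.3, -0.3, -1.1]
grip_width: 0.0152
```

Emit:
send_rows([
  [0,0,0.0005,0],
  [0,0,0,0],
  [0,0,0,0],
])

```text
clock: 15.4
eef_pos: [0.4996, -0.1887, 0.0746]
tool_rot: [0.588, 0.809, 0.0, 0.0]
ft_force: [-0.0, -0.2, 0.8]
grip_width: 0.0152
```

Emit:
send_rows([
  [0,0,0.0005,0],
  [0,0,0,0],
  [0,0,0,0],
])

```text
clock: 15.7
eef_pos: [0.4997, -0.1887, 0.0743]
tool_rot: [0.588, 0.809, 0.0, 0.0]
ft_force: [-0.7, 1.1, 3.2]
grip_width: 0.0151
```

Emit:
send_rows([
  [0,0,0.0005,0],
  [0,0,0,0],
  [0,0,0,0],
])

```text
clock: 16.0
eef_pos: [0.4997, -0.1887, 0.074]
tool_rot: [0.588, 0.809, 0.0, 0.0]
ft_force: [-2.1, 0.8, 5.8]
grip_width: 0.0149
```

Emit:
send_rows([
  [0,0,0.0005,0],
  [0,0,0,0],
  [0,0,0,0],
])

```text
clock: 16.3
eef_pos: [0.4997, -0.1887, 0.0738]
tool_rot: [0.588, 0.809, 0.0, 0.0]
ft_force: [-2.4, 1.6, 8.8]
grip_width: 0.0153
```

Emit:
send_rows([
  [0,0,0.0005,0],
  [0,0,0,0],
  [0,0,0,0],
])

```text
clock: 16.6
eef_pos: [0.4998, -0.1888, 0.0736]
tool_rot: [0.588, 0.809, 0.0, 0.0]
ft_force: [-2.7, 1.7, 9.4]
grip_width: 0.0152
```

```bash
python3 - <<'E'
from h import *
for n,c in [("scene",(220,110,370,270)),("side",(230,110,350,240))]:
    p,d=cams.camera(n); x0,y0,x1,y1=c; np.savez(f"pics/{n}2.npz",p=p,d=d)
    cv2.imwrite(f"pics/{n}_z2.png",cv2.resize(p[y0:y1,x0:x1],None,fx=3.7,fy=3.7,interpolation=cv2.INTER_CUBIC))
plan(.4998,-.1886,.075,18.0,n=1)
E
```

```text
p [ 0.4998 -0.1888  0.0736] d [0.     0.0002 0.0014] yaw 17.95 turn -0.0009 n 1 F [-3.6   0.71  9.6 ] w 0.0153 t 16.7
[[0.0001, 0.0001, -0.0014, np.float64(-0.009)]]
```

View pics/scene_z2.png

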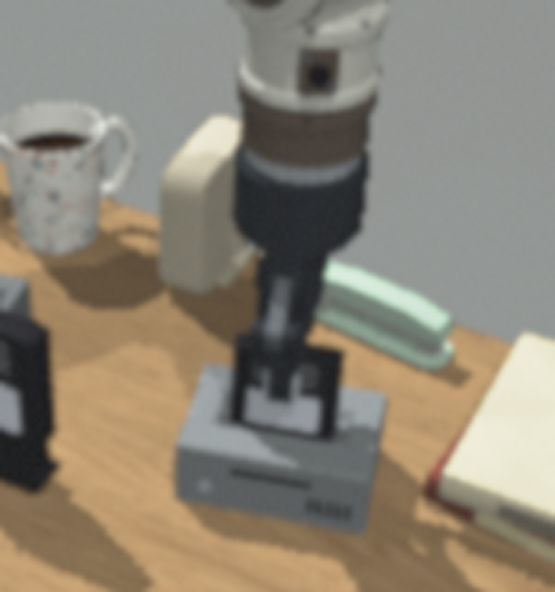

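Seated: the label's lower edge is at the dock top, about 60 mm stands above it, and the push is ~11 N against the springy floor. Now I unload and feel upward for the latch.

Emit:
send_rows([
  [0,0,-0.001,0],
  [0,0,-0.001,0],
  [0,0,0,0],
  [0,0,0,0],
])

```text
clock: 17.1
eef_pos: [0.4997, -0.1887, 0.0743]
tool_rot: [0.588, 0.809, 0.0, 0.0]
ft_force: [-0.8, 0.6, 2.9]
grip_width: 0.0151
```

Emit:
send_rows([
  [0,0,-0.001,0],
  [0,0,0,0],
  [0,0,0,0],
])

```text
clock: 17.4
eef_pos: [0.4994, -0.1886, 0.0749]
tool_rot: [0.588, 0.809, -0.0, -0.0]
ft_force: [0.1, 0.4, -1.3]
grip_width: 0.0147
```

Emit:
send_rows([
  [0,0,-0.001,0],
  [0,0,0,0],
  [0,0,0,0],
])

```text
clock: 17.7
eef_pos: [0.4996, -0.1887, 0.0763]
tool_rot: [0.588, 0.809, -0.0, -0.0]
ft_force: [-0.6, 0.3, -1.1]
grip_width: 0.015
```

Emit:
send_rows([
  [0,0,-0.001,0],
  [0,0,0,0],
  [0,0,0,0],
])

```text
clock: 18.0
eef_pos: [0.4994, -0.1887, 0.0772]
tool_rot: [0.588, 0.809, -0.0, -0.0]
ft_force: [1.8, -0.7, -3.8]
grip_width: 0.015
```

Emit:
send_rows([
  [0,0,-0.0005,0],
  [0,0,0,0],
  [0,0,0,0],
])

```text
clock: 18.3
eef_pos: [0.4994, -0.1886, 0.0775]
tool_rot: [0.588, 0.809, -0.0, -0.0]
ft_force: [0.2, -0.5, -6.6]
grip_width: 0.0152
```

Emit:
send_rows([
  [0,0,-0.0005,0],
  [0,0,0,0],
  [0,0,0,0],
])

```text
clock: 18.6
eef_pos: [0.4993, -0.1886, 0.0779]
tool_rot: [0.588, 0.809, -0.0, -0.0]
ft_force: [1.2, -0.3, -9.5]
grip_width: 0.0151
```

Firm stop at ~2.5 mm of play; the force rises ~2.8 N per step. One more step and I hold for ~1.2 s.

Emit:
send_rows([
  [0,0,-0.0005,0],
  [0,0,0,0],
  [0,0,0,0],
  [0,0,0,0],
])

```text
clock: 19.0
eef_pos: [0.4993, -0.1886, 0.0784]
tool_rot: [0.588, 0.809, -0.0, -0.0]
ft_force: [2.6, -0.1, -13.8]
grip_width: 0.015
```

Emit:
send_rows([
  [0,0,0,0],
  [0,0,0,0],
  [0,0,0,0],
  [0,0,0,0],
  [0,0,0,0],
])

```text
clock: 19.5
eef_pos: [0.4993, -0.1886, 0.0787]
tool_rot: [0.588, 0.809, -0.0, -0.0]
ft_force: [2.5, 0.0, -16.6]
grip_width: 0.0148
```

Emit:
send_rows([
  [0,0,0,0],
  [0,0,0,0],
  [0,0,0,0],
  [0,0,0,0],
  [0,0,0,0],
])

```text
clock: 20.0
eef_pos: [0.4993, -0.1886, 0.0788]
tool_rot: [0.588, 0.809, -0.0, -0.0]
ft_force: [1.4, -0.9, -15.8]
grip_width: 0.015
```

The force crept to ~14.5 N net (−16 less weight). I ease to ~11 N and hold again.

Emit:
send_rows([
  [0,0,0.0004,0],
  [0,0,0,0],
  [0,0,0,0],
])

```text
clock: 20.3
eef_pos: [0.4994, -0.1886, 0.0786]
tool_rot: [0.588, 0.809, -0.0, -0.0]
ft_force: [0.5, -1.1, -14.5]
grip_width: 0.0155
```

Emit:
send_rows([
  [0,0,0,0],
  [0,0,0,0],
  [0,0,0,0],
])

```text
clock: 20.6
eef_pos: [0.4994, -0.1887, 0.0785]
tool_rot: [0.588, 0.809, -0.0, -0.0]
ft_force: [-0.1, -0.8, -13.8]
grip_width: 0.0151
```

Emit:
send_rows([
  [0,0,0,0],
  [0,0,0,0],
  [0,0,0,0],
])

```text
clock: 20.9
eef_pos: [0.4995, -0.1887, 0.0785]
tool_rot: [0.588, 0.809, -0.0, -0.0]
ft_force: [-0.6, -0.9, -12.8]
grip_width: 0.0149
```

Emit:
send_rows([
  [0,0,0,0],
  [0,0,0,0],
  [0,0,0,0],
  [0,0,0,0],
])

```text
clock: 21.3
eef_pos: [0.4995, -0.1886, 0.0785]
tool_rot: [0.588, 0.809, -0.0, -0.0]
ft_force: [-0.4, -0.8, -12.6]
grip_width: 0.0149
```

Emit:
send_rows([
  [0,0,0,0],
  [0,0,0,0],
  [0,0,0,0],
  [0,0,0,0],
  [0,0,0,0],
  [0,0,0,0],
  [0,0,0,0],
  [0,0,0,0],
])

```text
clock: 22.1
eef_pos: [0.4995, -0.1887, 0.0785]
tool_rot: [0.588, 0.809, -0.0, -0.0]
ft_force: [-0.7, 0.2, -12.7]
grip_width: 0.0148
```

Emit:
send_rows([
  [0,0,0.001,0],
  [0,0,0.001,0],
  [0,0,0.001,0],
  [0,0,0,0],
  [0,0,0,0],
  [0,0,0,0],
  [0,0,0,0],
])

```text
clock: 22.8
eef_pos: [0.5008, -0.189, 0.0763]
tool_rot: [0.588, 0.809, 0.001, 0.001]
ft_force: [0.2, -0.2, -1.4]
grip_width: 0.015
```

Emit:
send_rows([
  [0,0,0.0005,0],
  [0,0,0.0005,0],
  [0,0,0,0],
  [0,0,0,0],
  [0,0,0,0],
  [0,0,0,0],
])

```text
clock: 23.4
eef_pos: [0.4999, -0.1887, 0.0747]
tool_rot: [0.588, 0.809, 0.0, 0.0]
ft_force: [0.9, 0.6, 0.2]
grip_width: 0.0146
```

On the floor with ~1.5 N. Releasing; I open to about 40 mm at first and check.

Emit:
send_rows([
  [0,0,0,0],
  [0,0,0,0],
  [0,0,0,0],
  [0,0,0,0],
  [0,0,0,0],
  [0,0,0,0],
], claw=0)

```text
clock: 24.0
eef_pos: [0.4996, -0.1887, 0.0745]
tool_rot: [0.588, 0.809, -0.0, -0.0]
ft_force: [0.2, -0.1, 0.7]
grip_width: 0.0425
```

Emit:
send_rows([
  [0,0,-0.002,0],
  [0,0,-0.006,0],
  [0,0,-0.012,0],
  [0,0,-0.02,0],
  [0,0,-0.02,0],
  [0,0,-0.02,0],
  [0,0,-0.02,0],
  [0,0,-0.012,0],
  [0,0,-0.006,0],
  [0,0,-0.002,0],
  [0,0,0,0],
  [0,0,0,0],
  [0,0,0,0],
  [0,0,0,0],
])

```text
clock: 25.4
eef_pos: [0.4993, -0.1886, 0.1938]
tool_rot: [0.588, 0.809, -0.0, -0.001]
ft_force: [0.5, 0.0, 0.2]
grip_width: 0.0427
```

```bash
python3 look.py w4; python3 - <<'E'
from h import *
z=np.load("pics/w4.npz"); K,T=camT("wrist",dict(tool_rot=z["rot"],eef_pos=z["pos"])); P=cloud(z["d"],K,T)
A=hrange(P,.42,.58,-.28,-.09,.046,.056); print("dock",rect(A),np.median(A[:,2]))
A=hrange(P,.45,.55,-.24,-.14,.105,.118); print("cart top",rect(A),np.median(A[:,2]), np.polyfit(A[:,1],A[:,2],1))
for n in ("scene","side"):
    p,d=cams.camera(n); cv2.imwrite(f"pics/{n}3.png",p)
    K,T=camT(n); P=cloud(d,K,T); A=hrange(P,.45,.55,-.24,-.14,.1,.125); print(n,rect(A),np.percentile(A[:,2],[50,95]))
    B=hrange(cloud(np.load(f"pics/{n}0.npz")["d"],K,T),0,.68,-.4,.4,.01,.2)
E
```

```text
[ 0.4993 -0.1886  0.1938] yaw 17.95 [-1.3e-03  4.0e-04 -1.0e+00] F [0.48 0.01 0.19] w 0.04270202978034914 t 25.4
dock (array([ 499.3, -189.2]), array([ 84. , 122.1]), np.float32(107.9), 6570) 0.05005348589421743
cart top (array([ 500.1, -189. ]), array([15.7, 68.2]), np.float32(107.5), 1296) 0.10998295710242231 [-0.00510103  0.10900167]
scene (array([ 498.3, -191. ]), array([18.6, 67.2]), np.float32(107.6), 231) [0.10887309 0.11114728]
side (array([ 500.6, -186.4]), array([15.9, 72.5]), np.float32(108.5), 82) [0.1114343  0.11344949]
```

View pics/w4.png

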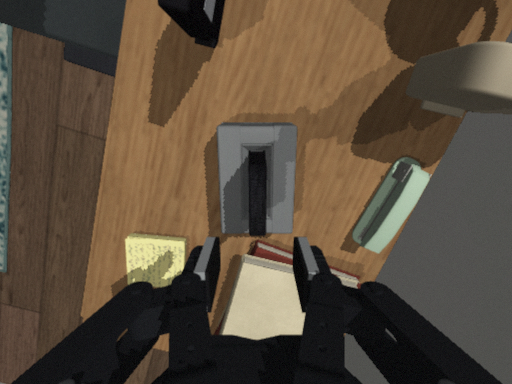

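View pics/scene3.png

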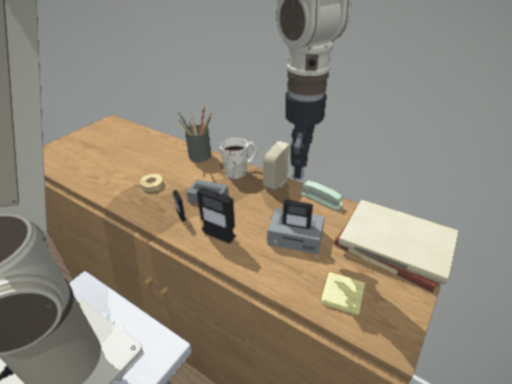

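The wrist view shows the cartridge at (257,195) centred in the dock, with its top at 0.1100 m, exactly home. In the scene view the mug, stapler, pad and tape are where they were. I hand the job in.

```bash
python3 -c "
from workcell import order
print(order.job_done())"
```

```text
the job is handed in; nothing more can be done
None
```

I moved the middle-sized cartridge from the stand into the dock and pushed it home. I then tugged it against the latch, set it back on the floor of the well and let go. I handed the job in at about 25 s of the 58 s allowed; no verdict was reported.

- **Push:** it clicked past the tongues at about 6.5 N. I then pressed it onto the floor with about 11 N.
- **Tug:** the latch stopped it after about 2.5 mm of play. The pull first crept up to about 15 N net by the sensor, above the 11 N asked. I eased it back and held about 11 N for more than a second. The latch held, and every reading stayed well below 25 N.
- **Final check:** the cartridge top is at 0.110 m, which is home height. It is within about 1 mm of the dock's middle and upright. The gripper is clear of it, and the mug, stapler, pad and tape look unmoved in the pictures.
- **Disagreement:** the scene and side cameras differed by up to about 6 mm on positions. I relied on the wrist camera for the cartridge and on all three cameras for the dock.

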